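# Third hand at the model jig

## Robot

A 7-joint arm with a two-finger parallel gripper is mounted at the origin on the work surface. World frame = base frame: x ahead of the robot, y to its left, z up, the work surface at z = 0. Lengths are in m, angles in rad, forces in N, time in s.
With the tool pointing down it reaches from about 0.35 to 0.775 m from the base axis. Payload 3.1 kg.
Tool frame: the origin (TCP) lies between the finger pads; the fingertips stand 14 mm ahead of it and the grasp point (between the pads) lies 5 mm behind it; z points along the fingers, y is the line along which they close (so a half turn about z gives the same grasp; the last joint's range is limited). The gripper opens to 85 mm and grips with 20 to 120 N. Pads are 22 mm wide; open, the fingers measure 114 mm over their backs; the gripper's body (76 mm by 85 mm) begins 54 mm behind the grasp point. The pads swing forward as they close: fully open they stand 13 mm farther back than shut.
Start: joints at [1.304, 0.311, 0.014, 1.512, -0.004, 1.319, -0.027], TCP at [0.123, -0.536, 0.245] pointing down, gripper open.
Joint ranges: [-2.7, 2.7], [-0.3, 1.91], [-1.27, 1.3], [0.12, 2.57], [-1.44, 4.58], [0.2, 2.03], [-3.05, 3.05]. Speed limits (rad/s): [2.79, 2.79, 3.14, 3.14, 3.14, 3.14, 3.14].

## Interface

Orientations are given as a unit quaternion [w, x, y, z].
In Python, from rig import * gives the robot as it stands.
- The arm moves only by the tool step_arm, never from a script. Its argument "plan" is a list of rows, each a list of 7 numbers: the shift along the tool's x, y, z in units of 50 mm (1.0 is 50 mm), then the turn, a rotation vector about the tool's x, y, z in units of 6 degrees (1.0 is 6 degrees), then the closure, from -1 (fully open) to 1 (shut). In form: [[dx, dy, dz, ax, ay, az, jaw], ...]. A call has 1 to 12 rows; each row shifts and turns the commanded pose from where the row before left it, along the tool's axes as they then stand; what a row does not reach is not made up. A row lasts 1/10 s, in which the tool goes at most 50 mm and 8.59 degrees, less where a joint would pass 70% of its speed; a pose out of reach is approached as far as the arm can. A call is refused whole if a number of a shift passes 1 or a number of a turn 1, either way. A call with a gripper value outside its range is refused whole. The fingers move at their own pace and stop on an object; "newtons" is the grip in N (left out, the last holds). Time passes only in rows, so rows that do not move let the fingers close. It gives the time, the measured TCP pose, the force, the opening and the grip force at its end, in the units of the state.
- observe(): the state, without advancing time (a new reading comes with each control period).
- get_image(name): name is "side" or "top" or "wrist"; returns the picture (400x640x3 uint8, red, green, blue); there is no depth.
- camera_params(name): a dict with "camera_matrix" (3x3 intrinsics, pixels), "extrinsics" (4x4, takes a point from camera to world coordinates). Camera axes: x right, y down, z forward; pixel columns grow to the right and rows downward; lengths in m; the calibration is good to about 2 mm. A picture is of the moment at which its call begins: read the wrist's pose just before it. camera_params takes no time and is no camera call; for the wrist camera it gives the pose at the moment of the call.
- close_job(): hands the job in; it is judged then, once.
The state is a dict: "clock": time; "joint_positions": joint angles; "dq": joint speeds; "joint_torque": joint torques, N m; "ee_pos": TCP position; "ee_rot": TCP orientation; "wrist_force": force on the tool from outside, world axes, zero at the start; "ft_torque": the same for the moment, N m; "width": finger opening in m; "grip_force": force on a finger pad.
Only numpy, scipy, OpenCV 4.12 (cv2) and the standard library are available. Lean on these libraries where they do the work, as an engineer would, in place of code of your own. Each camera call takes 0.05 s, during which the arm holds its last target. There are 200 camera calls.

## Task

Pick up the small half-jaw plaster cast, set it flat on the raised table of the clamping jig with its teeth up and its flat end towards the spring stop, and push it squarely and centrally against the stop with a gentle, steady push of about 7 N: the stop slides about half way in and must never be driven to the end of its travel. Finish like that, still gripping the cast and pushing, as my third hand while I tighten the lock screw; do not tip the cast over, and leave the other things on the bench alone.

Things in the scene. Friction and masses are not known exactly. Their poses are not given: they have to be found in the camera images.
- cast: Half-jaw plaster cast, loose, ~0.09 kg: straight off-white block 60 long (x), 30 wide (y), 22 mm high, one row of six white teeth along its middle (13 mm wide at most) up to 33.5 mm above the underside. The +x end is cut flat and square, the -x end is a half-round of 15 mm radius. Origin: centre of the underside; x to the flat end, z up. Grip it across the 30 mm width, by the straight sides.
- cast_flat (a point): Centre of the cast's flat end face: 30 mm from the cast's origin along +x, 11 mm above the underside.
- jig: Jig fixed to the bench, place and yaw vary. Origin on the bench, x = push direction, z up. Dark base x -75 to 140, 90 wide, 8 mm high; raised aluminium table x -75 to 35, 44 wide, top 20 mm above the bench; then the spring stop; housing block x 74 to 110, 50 wide, 48 mm high, black lock screw knob on it up to 68 mm. All centred on y = 0.
- stop_face (a point): Centre of the front face of the spring stop: a steel plate 40 wide (jig y), 10 thick, 22 to 50 mm above the bench, square to the jig's x. Stop free: 40 mm from the jig's origin along jig x, on the centre line, 36 mm above the bench. Moves with the stop; axes parallel to the jig's.
- stop (a joint): How far the stop is pushed in along jig +x, in m: 0 free, 0.024 end of travel (the gap between plate and housing is 24 mm when free, 12 mm half way). A plain spring of 600 N/m, no preload: 7 N at 0.0117, 14.4 N at the end. It springs back when let go.
- arch_cast: Bystander: full-jaw plaster cast, 66 mm wide and 66 mm long, horseshoe of teeth, 28 mm high, loose. Origin: centre of the underside.
- jar: Bystander: small jar with a red cap, 56 mm diameter, 65 mm high, loose. Origin: centre of the underside.
- bowl: Bystander: dark rubber mixing bowl, 100 mm diameter, 60 mm high, loose. Origin: centre of the underside.

How it is judged:
By the outcome, as a careful person would: the job done as asked, in the order asked, and still so for the second after the job is handed in, while the arm keeps its last pose, push and grip.
It also fails if it takes over 38 s, if anything falls off the work surface, if the arm or the gripper's body presses on something with over 40 N, if the wrist force passes 120 N, or if a joint passes its speed limit or range.

## Working session

There is one attempt and no reset: what is moved stays moved. The work goes in short steps, Python scripts to look and compute and a tool call to move; the robot and the scene stay as the last step left them, time stands still between calls to the robot, and variables do not carry over. Pictures are saved under pics/ and viewed, at most 10 in all, crops included, and the job is handed in when it is done.

Besides the shell and the picture viewer there is one more tool, called after "Emit:" by a JSON object that holds its "name" and its "arguments". step_arm: Moves the arm, as the interface text tells. Its arguments: {"type":"object","properties":{"plan":{"type":"array","items":{"type":"array","items":{"type":"number"}}},"newtons":{"type":"number"}},"required":["plan"]}

```bash
ls; mkdir -p pics; python3 - <<'E'
from rig import *
import cv2
s=observe();print(s)
for n in("top","side"):
    im=get_image(n);cv2.imwrite(f"pics/{n}0.png",im[:,:,::-1]);p=camera_params(n);print(n,p)
E
```

```text
pics
{'clock': 0.0, 'joint_positions': array([ 1.30435892,  0.31175876,  0.01398447,  1.51307418, -0.0044371 ,
        1.31918388, -0.02719515]), 'dq': array([ 0.00029932, -0.00079044, -0.00064387, -0.00083876, -0.00093789,
        0.0006127 , -0.00165723]), 'joint_torque': array([ 7.57377256e-04, -3.79906297e+01,  1.46093499e-01, -2.30586058e+01,
        1.19577165e-02,  1.36554177e-02,  9.08220187e-06]), 'ee_pos': array([ 0.12244054, -0.53548009,  0.24419592]), 'ee_rot': array([-1.18534489e-03,  9.93688111e-01,  1.12171769e-01, -1.63856405e-04]), 'wrist_force': array([0.25247473, 0.24926418, 1.25260957]), 'ft_torque': array([ 0.04168183, -0.03966872,  0.05567613]), 'grip_force': 0.0, 'width': 0.0854828957582146}
top {'camera_matrix': array([[370.52101007,   0.        , 319.04199553],
       [  0.        , 370.52101007, 200.5954666 ],
       [  0.        ,   0.        ,   1.        ]]), 'extrinsics': array([[-8.67089980e-04, -9.96749389e-01,  8.05599403e-02,
         5.03140415e-01],
       [-9.99976005e-01,  3.10570542e-04, -6.92041446e-03,
         5.21751788e-03],
       [ 6.87289934e-03, -8.05640079e-02, -9.96725742e-01,
         1.29792971e+00],
       [ 0.00000000e+00,  0.00000000e+00,  0.00000000e+00,
         1.00000000e+00]])}
side {'camera_matrix': array([[433.02867268,   0.        , 320.63760884],
       [  0.        , 433.02867268, 197.49243433],
       [  0.        ,   0.        ,   1.        ]]), 'extrinsics': array([[-0.94853437, -0.23563634,  0.21156101,  0.32648372],
       [-0.3165497 ,  0.72425514, -0.61257717,  0.82926543],
       [-0.00887871, -0.64802007, -0.7615715 ,  1.10917458],
       [ 0.        ,  0.        ,  0.        ,  1.        ]])}
```

View pics/top0.png

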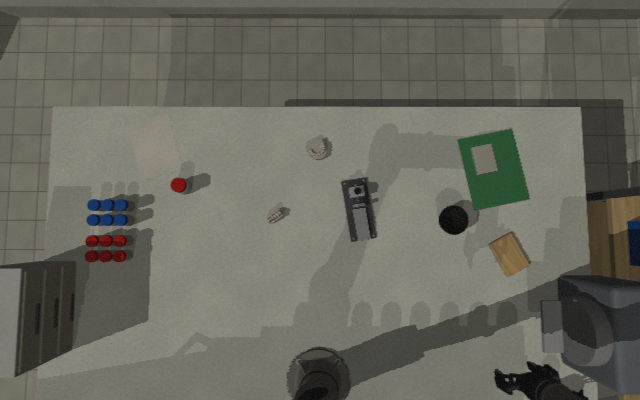

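View pics/side0.png

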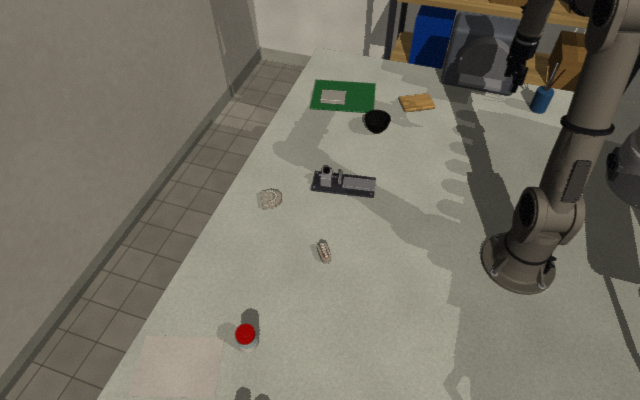

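The top picture shows the cast at about (276,215), and the jig around (360,210) with its housing up the picture (+x) and its table down. The jar is at (178,185), the arch cast at (318,148) and the bowl at (454,220). The side picture has the cast at (324,251) and the jig at (344,184). Next I'll enlarge crops.

```bash
python3 - <<'E'
import cv2,numpy as np
t=cv2.imread('pics/top0.png');s=cv2.imread('pics/side0.png')
R=lambda im,c,r,w,h,W,H:cv2.resize(im[r:r+h,c:c+w],(W,H),interpolation=cv2.INTER_CUBIC)
a=R(t,260,200,33,25,396,300)   # x12
b=R(t,334,172,50,75,400,600)   # x8
c=R(s,308,234,33,25,396,300)
cv2.imwrite('pics/crop1.png',np.hstack([np.vstack([a,c]),b]))
E
```

```text
(no output)
```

View pics/crop1.png

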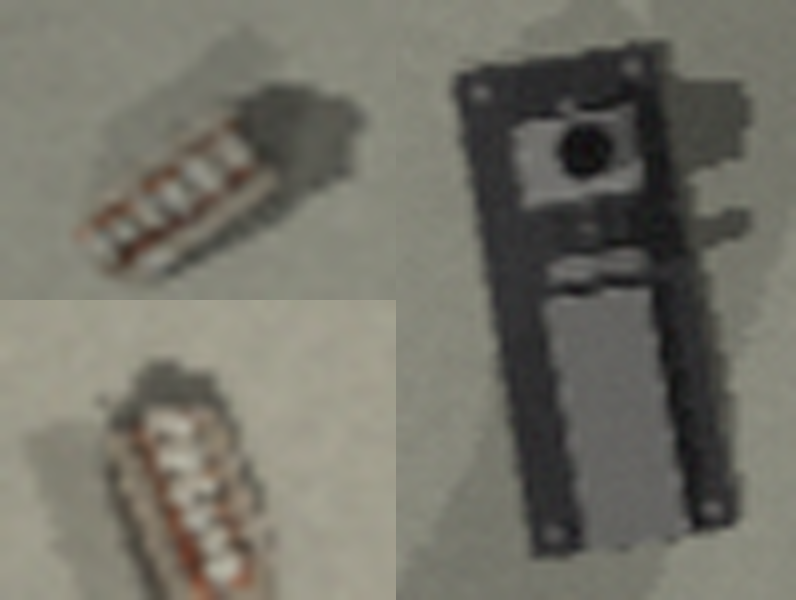

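The crop shows the jig base corners at full-picture pixels (342,181), (367.6,177.3), (376.6,237.6) and (351.4,241.8). The cast's long axis runs from (267.5,221) to (282,212), but I can't tell which end is flat, so I'll look with the wrist camera.

```bash
cat > h.py <<'E'
import numpy as np
from scipy.spatial.transform import Rotation as R
def ray(P,px,z):
    d=P["extrinsics"][:3,:3]@np.linalg.solve(P["camera_matrix"],[*px,1]);o=P["extrinsics"][:3,3]
    return o+d*(z-o[2])/d[2]
def proj(P,X):
    E=P["extrinsics"];q=P["camera_matrix"]@(E[:3,:3].T@(np.array(X)-E[:3,3]));return q[:2]/q[2]
def pose(s):
    return np.array(s["ee_pos"]),R.from_quat(np.array(s["ee_rot"])[[1,2,3,0]])
def down(yaw): # tool x along yaw, z down
    return R.from_euler('z',yaw)*R.from_euler('x',np.pi)
def delta(s,X,yaw):
    p,r=pose(s);d=r.inv().apply(np.array(X)-p)/.05
    w=(r.inv()*down(yaw)).as_rotvec(degrees=True)/6
    return np.round(d,3),np.round(w,3)
E
python3 - <<'E'
from rig import *
from h import *
P=camera_params("top")
c=[ray(P,p,.008) for p in [(342,181),(367.6,177.3),(376.6,237.6),(351.4,241.8)]]
for q in c:print(q.round(4))
f=(c[0]+c[1])/2;b=(c[2]+c[3])/2;u=(f-b)/np.linalg.norm(f-b)
print("len",np.linalg.norm(f-b),"w",np.linalg.norm(c[0]-c[1]),"yaw",np.arctan2(u[1],u[0]),"org",(b+f)/2-u*.0325)
for p in [(267.5,221),(282,212),(275.5,216)]:print(ray(P,p,.025).round(4))
p,r=pose(observe());print(p,r.as_matrix().round(3))
W=camera_params("wrist");print(W["camera_matrix"],r.inv().apply(W["extrinsics"][:3,3]-p),(r.inv().as_matrix()@W["extrinsics"][:3,:3]).round(3))
E
```

```text
[ 0.6764 -0.0844  0.008 ]
[ 0.6895 -0.1744  0.008 ]
[ 0.4786 -0.2033  0.008 ]
[ 0.4642 -0.1157  0.008 ]
len 0.2136749400589441 w 0.09102077155838956 yaw 0.14125513075870694 org [ 0.54496725 -0.14902061  0.008     ]
[0.5359 0.1731 0.025 ]
[0.5668 0.1237 0.025 ]
[0.553  0.1459 0.025 ]
[ 0.12246206 -0.53554665  0.2443236 ] [[ 0.975  0.223 -0.001]
 [ 0.223 -0.975  0.002]
 [-0.    -0.002 -1.   ]]
[[358.38979638   0.         321.82308854]
 [  0.         358.38979638 192.03750484]
 [  0.           0.           1.        ]] [ 0.08220211  0.00020987 -0.12955656] [[ 0.    -0.948 -0.317]
 [ 1.     0.    -0.   ]
 [ 0.    -0.317  0.948]]
```

Emit:
{"name": "step_arm", "arguments": {"plan": [[0.657,-0.715,0,0,0,0,-1],[0.657,-0.715,0,0,0,0,-1],[0.657,-0.715,0,0,0,0,-1],[0.657,-0.715,0,0,0,0,-1],[0.657,-0.715,0,0,0,0,-1],[0.657,-0.715,0,0,0,0,-1],[0.657,-0.715,0,0,0,0,-1],[0.657,-0.715,0,0,0,0,-1],[0.657,-0.715,0,0,0,0,-1],[0.657,-0.715,0,0,0,0,-1],[0.657,-0.715,0,0,0,0,-1],[0.657,-0.715,0,0,0,0,-1]], "newtons": 40}}

```text
clock: 1.3
ee_pos: [0.4115, -0.0284, 0.2452]
ee_rot: [0.0, 0.994, 0.112, 0.0]
wrist_force: [1.1, -0.4, 0.1]
width: 0.0856
grip_force: 0.0
```

Emit:
{"name": "step_arm", "arguments": {"plan": [[0.657,-0.715,0,0,0,0,-1],[0.657,-0.715,0,0,0,0,-1],[0.657,-0.715,0,0,0,0,-1],[0.657,-0.715,0,0,0,0,-1],[0.657,-0.715,0,0,0,0,-1],[0,0,0,0,0,-1,-1],[0,0,0,0,0,-1,-1],[0,0,0,0,0,-1,-1],[0,0,0,0,0,-1,-1],[0,0,0,0,0,-1,-1],[0,0,0,0,0,-1,-1],[0,0,0,0,0,-1,-1]]}}

```text
clock: 2.5
ee_pos: [0.5312, 0.1805, 0.2446]
ee_rot: [-0.0, 0.887, 0.463, -0.001]
wrist_force: [0.5, -0.9, 0.1]
width: 0.0852
grip_force: 0.0
```

Emit:
{"name": "step_arm", "arguments": {"plan": [[0,0,0,0,0,-1,-1],[0,0,0,0,0,-1,-1],[0,0,0,0,0,-1,-1],[0,0,0,0,0,-1,-1],[0,0,0,0,0,-1,-1],[0,0,0,0,0,-1,-1],[0,0,0,0,0,-1,-1],[0,0,0,0,0,-1,-1],[0,0,0,0,0,-1,-1],[0,0,0,0,0,-1,-1],[0,0,0,0,0,-1,-1],[0,0,0,0,0,0,-1]]}}

```text
clock: 3.7
ee_pos: [0.5313, 0.1804, 0.2445]
ee_rot: [-0.001, 0.493, 0.87, -0.0]
wrist_force: [-0.2, 0.6, 1.0]
width: 0.0854
grip_force: 0.0
```

```bash
python3 - <<'E'
from rig import *
from h import *
import cv2,pickle
s=observe();p,r=pose(s);print(s["clock"],p,r.as_matrix().round(3)[:,0],s["joint_positions"].round(2),s["wrist_force"])
W=camera_params("wrist");pickle.dump(W,open("w1.pkl","wb"));im=get_image("wrist")
cv2.imwrite("pics/w1.png",im[:,:,::-1]);print(proj(W,[.552,.147,.02]))
E
```

```text
3.7 [0.53132304 0.18044977 0.24454073] [-0.513  0.858  0.001] [ 0.37  0.57 -1.15  1.45  0.52  1.45 -0.23] [-0.2122274   0.57697653  0.98337002]
[322.22620424 194.09507152]
```

View pics/w1.png

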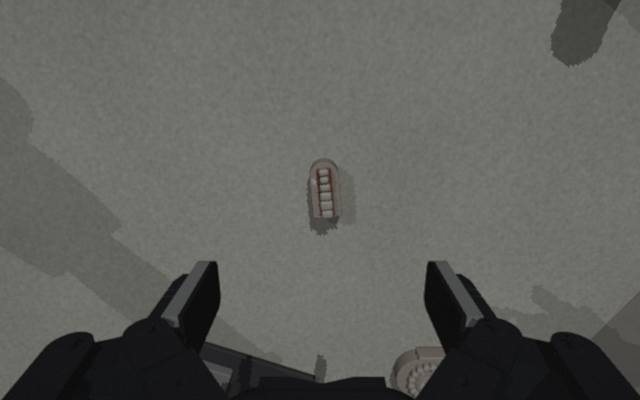

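The cast stands upright, its round end at the top (324,158) and its flat end at the bottom (325,219). So cast +x points along tool -x. I'll enlarge to measure it.

```bash
python3 - <<'E'
import cv2
t=cv2.imread('pics/w1.png')
cv2.imwrite('pics/crop2.png',cv2.resize(t[150:240,280:370],(600,600)[:2],fx=0,fy=0,interpolation=cv2.INTER_CUBIC))
E
```

```text
(no output)
```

View pics/crop2.png

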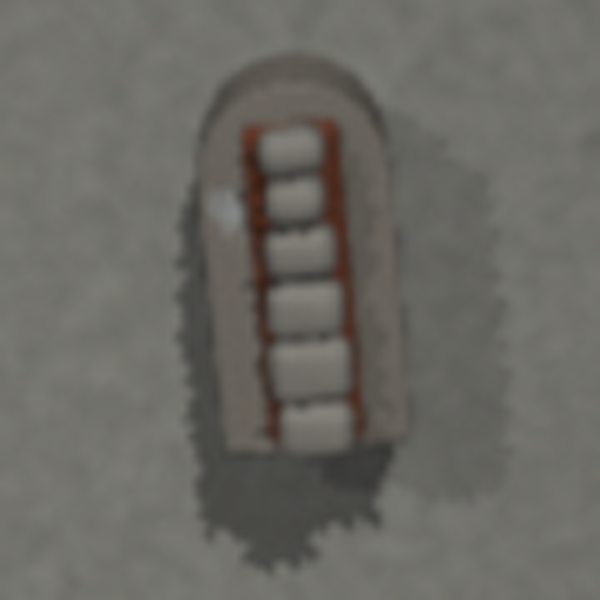

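Flat-end top corners are at crop (226,453) and (410,443). The left side starts at (201,150), the right side at (386,140), and the round apex of the top surface is at (292,78).

```bash
python3 - <<'E'
from rig import *
from h import *
import pickle
W=pickle.load(open("w1.pkl","rb"))
g=lambda x,y:ray(W,(280+x/6.667-.4,150+y/6.667-.4),.022)
fl,fr,sl,sr,a=g(226,453),g(410,443),g(201,150),g(386,140),g(292,78)
f=(fl+fr)/2;m=(sl+sr)/2
print("w",np.linalg.norm(fl-fr),"len",np.linalg.norm(f-a))
for n,v in(("axis",f-a),("mid",f-m),("L",fl-sl),("R",fr-sr),("F",[-(fl-fr)[1],(fl-fr)[0]])):print(n,np.degrees(np.arctan2(v[1],v[0])))
c=(f+a)/2;print("centre",c)
yaw=np.arctan2(*(f-m)[1::-1])
s=observe();print(delta(s,[c[0],c[1],.0165],yaw+np.pi))
E
```

```text
w 0.029308324926416076 len 0.06046442427056626
axis -55.141492431859675
mid -54.572859861945645
L -55.182790394878175
R -53.96219313818777
F -55.747272913853585
centre [0.55203153 0.15332382 0.022     ]
(array([-0.681,  0.083,  4.563]), array([-0.01 , -0.005, -0.778]))
```

Emit:
{"name": "step_arm", "arguments": {"plan": [[-0.68,0.083,0,0,0,0,-1],[0,0,0,0,0,-0.75,-1],[0,0,0.8,0,0,0,-1],[0,0,0.8,0,0,0,-1],[0,0,0.8,0,0,0,-1],[0,0,0.8,0,0,0,-1],[0,0,0.6,0,0,0,-1],[0,0,0,0,0,0,-1]]}}

```text
clock: 4.55
ee_pos: [0.5492, 0.1512, 0.0505]
ee_rot: [-0.003, 0.46, 0.888, -0.004]
wrist_force: [0.1, -0.1, 0.2]
width: 0.0853
grip_force: 0.0
```

```bash
python3 - <<'E'
from rig import *
from h import *
import cv2,pickle
s=observe();print(s["clock"],s["ee_pos"],s["joint_positions"].round(2))
W=camera_params("wrist");pickle.dump(W,open("w2.pkl","wb"));im=get_image("wrist")
cv2.imwrite("pics/w2.png",im[:,:,::-1])
print(delta(s,[.552,.1533,.0165],np.radians(-54.8)+np.pi))
E
```

```text
4.55 [0.54919654 0.15123556 0.05054908] [ 0.36  0.78 -1.01  1.66  0.72  1.13 -0.24]
(array([0.   , 0.076, 0.68 ]), array([-0.095, -0.018,  0.014]))
```

View pics/w2.png

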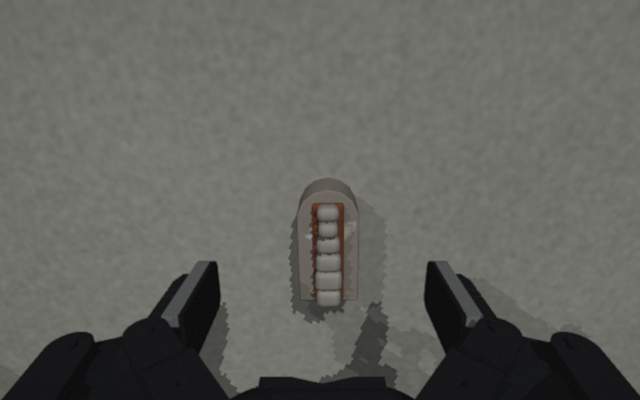

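The cast is square between the fingers, centred at column 328 against the fingers' 322, which fits the small y correction. I'll descend and grip.

Emit:
{"name": "step_arm", "arguments": {"plan": [[0,0.076,0,-0.09,0,0,-1],[0,0,0.4,0,0,0,-1],[0,0,0.28,0,0,0,-1],[0,0,0,0,0,0,-1],[0,0,0,0,0,0,-1]], "newtons": 40}}

```text
clock: 5.1
ee_pos: [0.5564, 0.1564, 0.0221]
ee_rot: [0.002, 0.459, 0.888, 0.005]
wrist_force: [0.2, 0.5, 0.8]
width: 0.0856
grip_force: 0.0
```

```bash
python3 - <<'E'
from rig import *
from h import *
s=observe();print(s["clock"],s["ee_pos"],s["wrist_force"],delta(s,[.552,.1533,.0165],np.radians(-54.8)+np.pi))
E
```

```text
5.1 [0.556356   0.15639341 0.02205776] [0.17588463 0.54906222 0.80375073] (array([-0.   , -0.108,  0.11 ]), array([0.1  , 0.002, 0.028]))
```

Emit:
{"name": "step_arm", "arguments": {"plan": [[0,0,0,0,0,0,-1],[0,0,0,0,0,0,-1]]}}

```text
clock: 5.3
ee_pos: [0.5565, 0.1565, 0.0222]
ee_rot: [0.003, 0.459, 0.889, 0.005]
wrist_force: [0.1, -0.5, 1.1]
width: 0.0851
grip_force: 0.0
```

```bash
python3 - <<'E'
from rig import *
from h import *
s=observe();print(s["clock"],s["ee_pos"],s["joint_positions"].round(3),s["dq"].round(3),delta(s,[.552,.1533,.0165],np.radians(-54.8)+np.pi))
E
```

```text
5.3 [0.55646667 0.15653228 0.02222601] [ 0.338  0.816 -0.982  1.682  0.765  1.062 -0.271] [ 0.002  0.002  0.005  0.005  0.    -0.002  0.   ] (array([-0.001, -0.112,  0.113]), array([0.105, 0.004, 0.03 ]))
```

Emit:
{"name": "step_arm", "arguments": {"plan": [[0,-0.11,0.11,0.1,0,0,-1],[0,0,0,0,0,0,-1],[0,0,0,0,0,0,-1]]}}

```text
clock: 5.6
ee_pos: [0.5512, 0.1527, 0.0154]
ee_rot: [-0.0, 0.459, 0.889, -0.001]
wrist_force: [0.6, 0.3, 0.1]
width: 0.0854
grip_force: 0.0
```

```bash
python3 - <<'E'
from rig import *
from h import *
s=observe();print(s["clock"],s["ee_pos"],delta(s,[.552,.1533,.0165],np.radians(-54.8)+np.pi))
E
```

```text
5.6 [0.55116926 0.15274081 0.015446  ] (array([-0.001,  0.02 , -0.021]), array([-0.016, -0.001,  0.03 ]))
```

Emit:
{"name": "step_arm", "arguments": {"plan": [[0,0.015,-0.02,0,0,0,-1],[0,0,0,0,0,0,1],[0,0,0,0,0,0,1],[0,0,0,0,0,0,1],[0,0,0,0,0,0,1],[0,0,0,0,0,0,1],[0,0,0,0,0,0,1],[0,0,0,0,0,0,1],[0,0,0,0,0,0,1]], "newtons": 40}}

```text
clock: 6.5
ee_pos: [0.5522, 0.1536, 0.0169]
ee_rot: [-0.0, 0.459, 0.889, -0.0]
wrist_force: [0.8, 0.4, 1.7]
width: 0.0293
grip_force: 40.3
```

```bash
python3 - <<'E'
from rig import *
from h import *
s=observe();print(s["clock"],s["ee_pos"],s["wrist_force"],s["width"],s["grip_force"],delta(s,[.552,.1533,.0165],np.radians(-54.8)+np.pi))
E
```

```text
6.5 [0.55223764 0.15356975 0.01690248] [0.83799854 0.38958597 1.65820639] 0.029254502830861517 40.33040106296539 (array([-0.002, -0.007,  0.008]), array([-0.005,  0.   ,  0.031]))
```

Emit:
{"name": "step_arm", "arguments": {"plan": [[0,0,-0.5,0,0,0,1],[0,0,-0.8,0,0,0,1],[0,0,-0.8,0,0,0,1],[0,0,-0.5,0,0,0,1],[-0.68,-0.54,0,0,0,0,1],[-0.68,-0.54,0,0,0,0,1],[-0.68,-0.54,0,0,0,0,1],[-0.68,-0.54,0,0,0,0,1],[-0.68,-0.54,0,0,0,0,1],[-0.68,-0.54,0,0,0,0,1],[-0.68,-0.54,0,0,0,0,1]]}}

```text
clock: 7.6
ee_pos: [0.5349, -0.152, 0.1465]
ee_rot: [-0.001, 0.459, 0.889, -0.001]
wrist_force: [-0.3, 0.3, -0.6]
width: 0.0293
grip_force: 40.1
```

Emit:
{"name": "step_arm", "arguments": {"plan": [[0,0,0,0,0,-1,1],[0,0,0,0,0,-1,1],[0,0,0,0,0,-1,1],[0,0,0,0,0,-1,1],[0,0,0,0,0,-1,1],[0,0,0,0,0,-1,1],[0,0,0,0,0,-1,1],[0,0,0,0,0,-1,1],[0,0,0,0,0,-1,1],[0,0,0,0,0,-1,1],[0,0,0,0,0,-0.5,1],[0,0,0,0,0,0,1]]}}

```text
clock: 8.8
ee_pos: [0.5353, -0.15, 0.1463]
ee_rot: [-0.001, -0.073, 0.997, -0.0]
wrist_force: [-0.0, 0.2, -1.5]
width: 0.0294
grip_force: 40.1
```

```bash
python3 - <<'E'
from rig import *
from h import *
import cv2,pickle
s=observe();print(s["clock"],s["ee_pos"],s["joint_positions"].round(2),s["width"],s["grip_force"])
W=camera_params("wrist");pickle.dump(W,open("w3.pkl","wb"));im=get_image("wrist")
cv2.imwrite("pics/w3.png",im[:,:,::-1])
y=.141;print(delta(s,[.545-.01*np.cos(y),-.149-.01*np.sin(y),.037],y+np.pi))
E
```

```text
8.8 [ 0.53532314 -0.15004906  0.1463444 ] [ 1.02  0.73 -1.24  1.61  0.71  1.32  1.39] 0.029391489421023823 40.085391998291016
(array([ 0.   , -0.006,  2.187]), array([-0.003, -0.022,  0.05 ]))
```

View pics/w3.png

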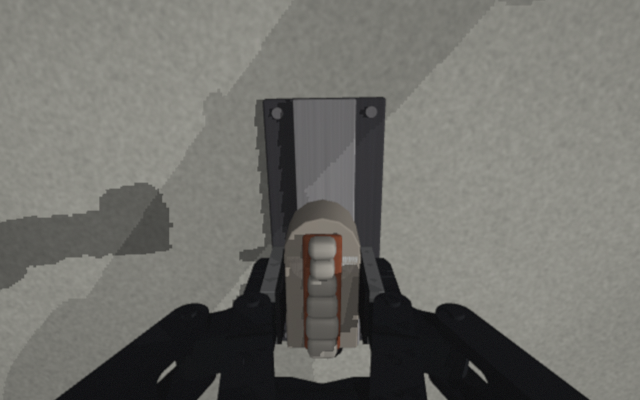

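The cast is held square, its round end towards the camera. Under it the jig table's rear edge runs (293,100)–(356,98). I'll enlarge to refine the jig's yaw and centre line.

```bash
python3 - <<'E'
import cv2
t=cv2.imread('pics/w3.png')
cv2.imwrite('pics/crop3.png',cv2.resize(t[85:265,250:400],(500,600),interpolation=cv2.INTER_CUBIC))
E
```

```text
(no output)
```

View pics/crop3.png

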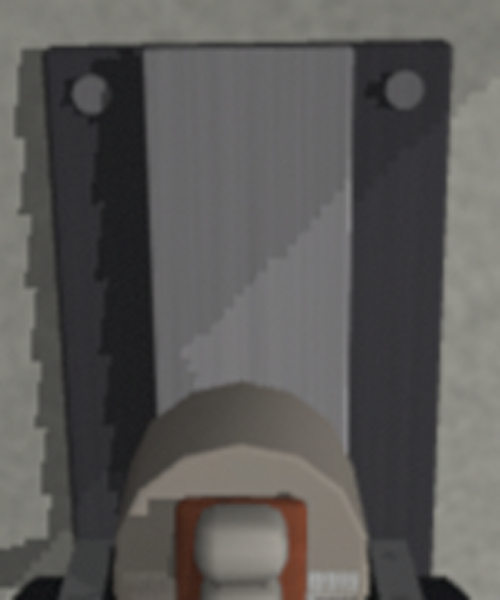

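Crop readings:
- Table left edge (143,48)→(157,400), right edge (352,46)→(348,440).
- Base left edge (45,60)→(72,500), right edge (450,60)→(434,560).
- Cast apex, underside (238,383) and top (240,444).
- Cast sides at y=560: 116 and 368.

```bash
python3 - <<'E'
from rig import *
from h import *
import pickle
W=pickle.load(open("w3.pkl","rb"))
g=lambda x,y,z:ray(W,(250+(x+.5)/3.333-.5,85+(y+.5)/3.333-.5,),z)
ang=lambda v:np.arctan2(v[1],v[0])
def strip(l0,l1,r0,r1,z):
    L0,L1,R0,R1=[g(*p,z) for p in(l0,l1,r0,r1)]
    aL,aR=ang(L1-L0),ang(R1-R0);y=(aL+aR)/2;n=np.array([-np.sin(y),np.cos(y)]);u=np.array([np.cos(y),np.sin(y)])
    o=((L0+R0)/2)[:2]
    org=o+.075*u  # rear edge at jig x=-75
    print("yaw",aL,aR,"width",abs((L0-R0)[:2]@n),"rear mid",o,"org",org,"lat offset of nominal",(np.array([.545,-.149])-o)@n)
strip((143,48),(157,400),(352,46),(348,440),.020)
strip((45,50),(72,500),(451,42),(434,560),.008)
s=observe();p,r=pose(s);print(p,"toolyaw",ang(-r.as_matrix()[:,0]))
for q in((238,383,.1294),(240,444,.1514),(116,560,.1514),(368,560,.1514)):print("cast in tool",(r.inv().apply(g(*q)-p)*1e3).round(1))
E
```

```text
yaw 0.16146856728699194 0.16520236500479726 width 0.04345656615801356 rear mid [ 0.47195558 -0.15810946] org [ 0.54595736 -0.1459137 ] lat offset of nominal -0.0028895486674058563
yaw 0.15640334504369782 0.16793894575802026 width 0.08836403877646808 rear mid [ 0.47251658 -0.15788965] org [ 0.54653251 -0.14578005] lat offset of nominal -0.0029302558524232935
[ 0.53541855 -0.15006356  0.14642573] toolyaw 0.1452502804825737
cast in tool [28.7 -0.5 17.1]
cast in tool [29.3 -0.2 -4.9]
cast in tool [ 14.7 -14.7  -4.9]
cast in tool [14.7 14.7 -4.9]
```

```bash
cat >> h.py <<'E'
Y=.160;U=np.array([np.cos(Y),np.sin(Y)]);N=np.array([-U[1],U[0]]);ORG=np.array([.546,-.1458])
def rep(s,jx=None,z=None):
    p,r=pose(s);d=p[:2]-ORG
    a=r.as_matrix()[:,0]
    print("t",round(s["clock"],2),"jig x,y,z mm",(d@U*1e3).round(2),(d@N*1e3).round(2),(p[2]*1e3).round(2),"yawerr",(np.arctan2(-a[1],-a[0])-Y).round(4),
     "F jig",(s["wrist_force"][:2]@U).round(2),(s["wrist_force"][:2]@N).round(2),s["wrist_force"][2].round(2),"w",s["width"].round(4),"g",round(float(s["grip_force"]),1),"q3",s["joint_positions"][2].round(3))
    if jx is not None:print(delta(s,[*(ORG+jx*U),z],Y+np.pi))
E
python3 -c "
from rig import *
from h import *
rep(observe(),-.010,.045)"
```

```text
Traceback (most recent call last):
  File "h.py", line 21, in rep
    "F jig",(s["wrist_force"][:2]@U).round(2),(s["wrist_force"][:2]@N).round(2),s["wrist_force"][2].round(2),"w",s["width"].round(4),"g",round(float(s["grip_force"]),1),"q3",s["joint_positions"][2].round(3))
                                                                                                                 ^^^^^^^^^^^^^^^^
AttributeError: 'float' object has no attribute 'round'
```

```bash
sed -i 's/s\["width"\].round(4)/round(s["width"],4)/' h.py
python3 -c "
from rig import *
from h import *
rep(observe(),-.010,.045)"
```

```text
t 8.85 jig x,y,z mm -11.13 -2.52 146.43 yawerr -0.0147 F jig -0.04 -0.13 -0.45 w 0.0289 g 40.1 q3 -1.239
(array([-0.026,  0.051,  2.028]), array([-0.003, -0.02 , -0.141]))
```

Emit:
{"name": "step_arm", "arguments": {"plan": [[-0.026,0.05,0,0,0,-0.14,1],[0,0,0.5,0,0,0,1],[0,0,0.5,0,0,0,1],[0,0,0.5,0,0,0,1],[0,0,0.3,0,0,0,1],[0,0,0.23,0,0,0,1],[0,0,0,0,0,0,1],[0,0,0,0,0,0,1]]}}

```text
clock: 9.65
ee_pos: [0.5374, -0.1471, 0.0461]
ee_rot: [0.0, -0.08, 0.997, -0.0]
wrist_force: [1.0, 0.3, -1.7]
width: 0.0288
grip_force: 40.1
```

```bash
python3 -c "
from rig import *
from h import *
rep(observe(),-.010,.0385)"
```

```text
t 9.65 jig x,y,z mm -8.73 0.05 46.14 yawerr 0.0011 F jig 1.09 0.15 -1.71 w 0.0288 g 40.1 q3 -1.137
(array([ 0.026, -0.001,  0.153]), array([-0.005,  0.003,  0.011]))
```

Now a slow descent to contact.

Emit:
{"name": "step_arm", "arguments": {"plan": [[0,0,0.1,0,0,0,1],[0,0,0.05,0,0,0,1],[0,0,0,0,0,0,1],[0,0,0,0,0,0,1]]}}

```text
clock: 10.05
ee_pos: [0.5368, -0.1475, 0.0381]
ee_rot: [-0.0, -0.08, 0.997, -0.0]
wrist_force: [-0.3, -0.1, -0.9]
width: 0.0291
grip_force: 40.1
```

```bash
python3 -c "
from rig import *
from h import *
rep(observe(),-.010,.0365)"
```

```text
t 10.05 jig x,y,z mm -9.34 -0.18 38.11 yawerr 0.0009 F jig -0.33 -0.03 -0.9 w 0.0291 g 40.1 q3 -1.128
(array([0.013, 0.004, 0.032]), array([-0.006, -0.007,  0.008]))
```

Emit:
{"name": "step_arm", "arguments": {"plan": [[0,0,0.025,0,0,0,1],[0,0,0,0,0,0,1],[0,0,0,0,0,0,1]]}}

```text
clock: 10.35
ee_pos: [0.537, -0.1474, 0.0369]
ee_rot: [-0.0, -0.08, 0.997, -0.0]
wrist_force: [0.5, 0.4, 0.1]
width: 0.0289
grip_force: 40.1
```

```bash
python3 -c "
from rig import *
from h import *
rep(observe(),-.010,.0365)"
```

```text
t 10.35 jig x,y,z mm -9.12 -0.15 36.92 yawerr 0.001 F jig 0.56 0.32 0.11 w 0.0289 g 40.1 q3 -1.126
(array([0.018, 0.003, 0.008]), array([-0.006, -0.003,  0.009]))
```

Emit:
{"name": "step_arm", "arguments": {"plan": [[0,0,0.012,0,0,0,1],[0,0,0,0,0,0,1],[0,0,0,0,0,0,1]]}}

```text
clock: 10.65
ee_pos: [0.537, -0.1474, 0.0369]
ee_rot: [-0.0, -0.08, 0.997, -0.001]
wrist_force: [-1.0, -0.9, 4.9]
width: 0.0294
grip_force: 40.8
```

```bash
python3 -c "
from rig import *
from h import *
rep(observe(),-.010,.0365)"
```

```text
t 10.65 jig x,y,z mm -9.12 -0.13 36.87 yawerr 0.001 F jig -1.14 -0.77 4.91 w 0.0294 g 40.8 q3 -1.126
(array([0.018, 0.003, 0.007]), array([-0.01 , -0.004,  0.01 ]))
```

Emit:
{"name": "step_arm", "arguments": {"plan": [[-0.05,0,-0.005,0,0,0,1],[-0.05,0,0,0,0,0,1],[-0.05,0,0,0,0,0,1],[-0.05,0,0,0,0,0,1],[-0.05,0,0,0,0,0,1],[0,0,0,0,0,0,1],[0,0,0,0,0,0,1]]}}

```text
clock: 11.35
ee_pos: [0.5488, -0.1454, 0.0369]
ee_rot: [-0.001, -0.08, 0.997, -0.001]
wrist_force: [-2.4, -0.6, 5.0]
width: 0.0293
grip_force: 40.8
```

```bash
python3 -c "
from rig import *
from h import *
rep(observe(),.0207,.0369)"
```

```text
t 11.35 jig x,y,z mm 2.86 -0.09 36.89 yawerr 0.001 F jig -2.46 -0.16 4.97 w 0.0293 g 40.8 q3 -1.118
(array([-0.357,  0.001, -0.001]), array([-0.01 , -0.015,  0.009]))
```

Emit:
{"name": "step_arm", "arguments": {"plan": [[-0.04,0,-0.006,0,0,0,1],[-0.04,0,0,0,0,0,1],[-0.04,0,0,0,0,0,1],[0,0,0,0,0,0,1],[0,0,0,0,0,0,1]]}}

```text
clock: 11.85
ee_pos: [0.5551, -0.1444, 0.0369]
ee_rot: [-0.0, -0.08, 0.997, -0.0]
wrist_force: [-2.6, 0.2, 6.0]
width: 0.029
grip_force: 40.8
```

```bash
python3 -c "
from rig import *
from h import *
import cv2
rep(observe(),.0207,.0369)
cv2.imwrite('pics/t2.png',get_image('top')[:,:,::-1])
for i in range(3):rep(observe());get_image('top')"
```

```text
t 11.85 jig x,y,z mm 9.23 -0.07 36.89 yawerr 0.001 F jig -2.55 0.59 6.04 w 0.029 g 40.8 q3 -1.114
(array([-0.229,  0.001, -0.   ]), array([-0.006, -0.008,  0.009]))
t 11.9 jig x,y,z mm 9.21 -0.06 36.88 yawerr 0.0011 F jig -2.03 0.48 5.55 w 0.0292 g 40.8 q3 -1.114
t 11.95 jig x,y,z mm 9.18 -0.06 36.86 yawerr 0.001 F jig -1.26 -0.08 5.92 w 0.0294 g 40.8 q3 -1.114
t 12.0 jig x,y,z mm 9.21 -0.11 36.88 yawerr 0.001 F jig -2.6 -0.07 4.9 w 0.029 g 40.8 q3 -1.114
```

Emit:
{"name": "step_arm", "arguments": {"plan": [[-0.04,0,-0.01,0,0,0,1],[-0.04,0,0,0,0,0,1],[0,0,0,0,0,0,1],[0,0,0,0,0,0,1]]}}

```text
clock: 12.45
ee_pos: [0.5585, -0.1439, 0.0369]
ee_rot: [-0.001, -0.08, 0.997, -0.0]
wrist_force: [-3.6, -0.5, 4.3]
width: 0.0295
grip_force: 40.7
```

```bash
python3 -c "
from rig import *
from h import *
for i in range(3):rep(observe());get_image('top')
rep(observe(),.0207,.0369)"
```

```text
t 12.45 jig x,y,z mm 12.69 -0.08 36.91 yawerr 0.001 F jig -3.65 0.03 4.34 w 0.0295 g 40.7 q3 -1.112
t 12.5 jig x,y,z mm 12.73 -0.11 36.93 yawerr 0.0009 F jig -3.9 -0.02 4.02 w 0.0292 g 40.7 q3 -1.112
t 12.55 jig x,y,z mm 12.67 -0.1 36.9 yawerr 0.001 F jig -3.77 -0.14 3.51 w 0.0293 g 40.7 q3 -1.112
t 12.6 jig x,y,z mm 12.7 -0.07 36.93 yawerr 0.001 F jig -3.63 0.35 4.59 w 0.029 g 40.7 q3 -1.112
(array([-0.16 ,  0.001,  0.   ]), array([-0.005, -0.017,  0.009]))
```

Emit:
{"name": "step_arm", "arguments": {"plan": [[-0.03,0,-0.01,0,0,0,1],[-0.03,0,0,0,0,0,1],[-0.03,0,0,0,0,0,1],[0,0,0,0,0,0,1],[0,0,0,0,0,0,1]]}}

```text
clock: 13.1
ee_pos: [0.5628, -0.1432, 0.037]
ee_rot: [-0.001, -0.08, 0.997, -0.0]
wrist_force: [-3.9, -0.2, -0.4]
width: 0.0295
grip_force: 40.1
```

```bash
python3 -c "
from rig import *
from h import *
for i in range(3):rep(observe());get_image('top')
rep(observe(),.0207,.0369)"
```

```text
t 13.1 jig x,y,z mm 16.97 -0.07 36.98 yawerr 0.001 F jig -3.91 0.48 -0.4 w 0.0295 g 40.1 q3 -1.109
t 13.15 jig x,y,z mm 16.93 -0.06 36.97 yawerr 0.001 F jig -4.41 0.21 -1.44 w 0.029 g 40.1 q3 -1.109
t 13.2 jig x,y,z mm 16.95 -0.09 37.0 yawerr 0.0009 F jig -4.84 -0.62 -1.94 w 0.0293 g 40.0 q3 -1.109
t 13.25 jig x,y,z mm 16.96 -0.08 37.03 yawerr 0.001 F jig -4.48 0.52 -1.13 w 0.0291 g 40.0 q3 -1.109
(array([-0.075,  0.002,  0.002]), array([-0.003, -0.022,  0.009]))
```

Emit:
{"name": "step_arm", "arguments": {"plan": [[-0.03,0,0,0,0,0,1],[-0.03,0,0,0,0,0,1],[-0.025,0,0,0,0,0,1],[0,0,0,0,0,0,1],[0,0,0,0,0,0,1]]}}

```text
clock: 13.75
ee_pos: [0.5663, -0.1426, 0.037]
ee_rot: [-0.002, -0.08, 0.997, -0.0]
wrist_force: [-6.3, -1.1, -1.0]
width: 0.0292
grip_force: 40.1
```

```bash
python3 -c "
from rig import *
from h import *
import cv2
f=[]
for i in range(4):
  rep(observe());im=get_image('side')
cv2.imwrite('pics/s2.png',cv2.resize(im[140:230,280:400],(800,600),interpolation=cv2.INTER_CUBIC)[:,:,::-1])
rep(observe(),.0211,.0369)"
```

```text
t 13.75 jig x,y,z mm 20.51 -0.06 37.04 yawerr 0.001 F jig -6.39 -0.11 -1.01 w 0.0292 g 40.1 q3 -1.106
t 13.8 jig x,y,z mm 20.47 -0.04 37.03 yawerr 0.001 F jig -6.65 -0.57 -0.32 w 0.0293 g 40.1 q3 -1.106
t 13.85 jig x,y,z mm 20.46 -0.07 37.02 yawerr 0.0009 F jig -6.2 0.2 -0.59 w 0.0294 g 40.1 q3 -1.106
t 13.9 jig x,y,z mm 20.48 -0.06 37.05 yawerr 0.001 F jig -6.29 0.01 -0.89 w 0.0295 g 40.1 q3 -1.106
t 13.95 jig x,y,z mm 20.48 -0.08 37.04 yawerr 0.001 F jig -6.04 0.17 -0.3 w 0.029 g 40.1 q3 -1.106
(array([-0.012,  0.002,  0.003]), array([-0.005, -0.04 ,  0.009]))
```

View pics/s2.png

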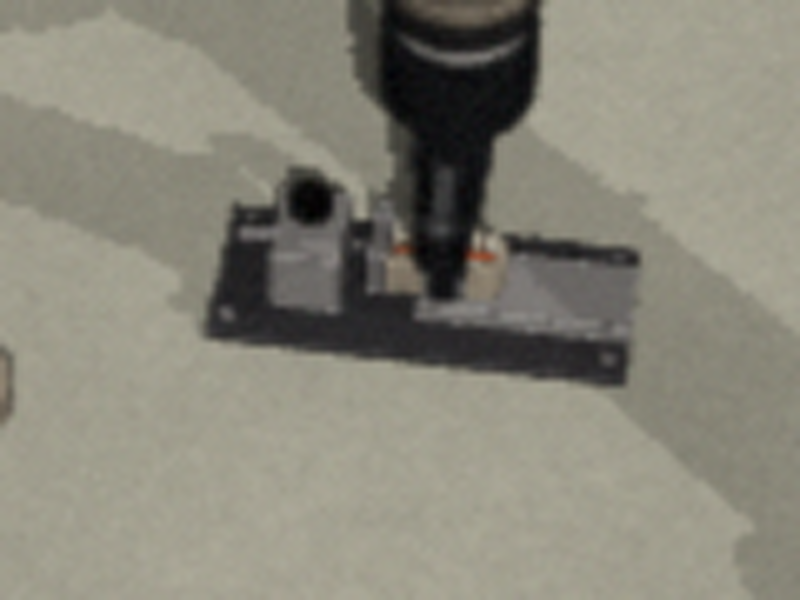

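The cast is seated against the stop plate, with the gap to the housing (345–365, row 250) clearly still open. I'll push the last ~1 mm, correct the 0.2° pitch and seat it lightly on the table.

Emit:
{"name": "step_arm", "arguments": {"plan": [[-0.02,0,0,0,-0.035,0,1],[0,0,0.008,0,0,0,1],[0,0,0,0,0,0,1],[0,0,0,0,0,0,1]]}}

```text
clock: 14.35
ee_pos: [0.567, -0.1425, 0.0369]
ee_rot: [-0.001, -0.08, 0.997, -0.0]
wrist_force: [-7.6, -1.8, 1.3]
width: 0.0295
grip_force: 40.3
```

```bash
python3 -c "
from rig import *
from h import *
import cv2
for i in range(5):
  rep(observe());im=get_image('wrist')
cv2.imwrite('pics/w4.png',im[:,:,::-1])
rep(observe(),.0215,.0369)"
```

```text
t 14.35 jig x,y,z mm 21.23 -0.07 36.94 yawerr 0.0009 F jig -7.81 -0.6 1.32 w 0.0295 g 40.3 q3 -1.107
t 14.4 jig x,y,z mm 21.25 -0.07 36.95 yawerr 0.0009 F jig -8.07 1.25 0.98 w 0.0291 g 40.3 q3 -1.107
t 14.45 jig x,y,z mm 21.25 -0.07 36.93 yawerr 0.0009 F jig -7.15 0.47 1.36 w 0.0291 g 40.3 q3 -1.107
t 14.5 jig x,y,z mm 21.25 -0.06 36.94 yawerr 0.0009 F jig -7.54 0.35 1.27 w 0.0288 g 40.3 q3 -1.107
t 14.55 jig x,y,z mm 21.22 -0.07 36.93 yawerr 0.001 F jig -6.18 0.44 0.69 w 0.0296 g 40.3 q3 -1.107
t 14.6 jig x,y,z mm 21.23 -0.07 36.93 yawerr 0.0009 F jig -7.02 0.61 0.94 w 0.0291 g 40.3 q3 -1.107
(array([-0.005,  0.001,  0.001]), array([-0.007, -0.01 ,  0.009]))
```

View pics/w4.png

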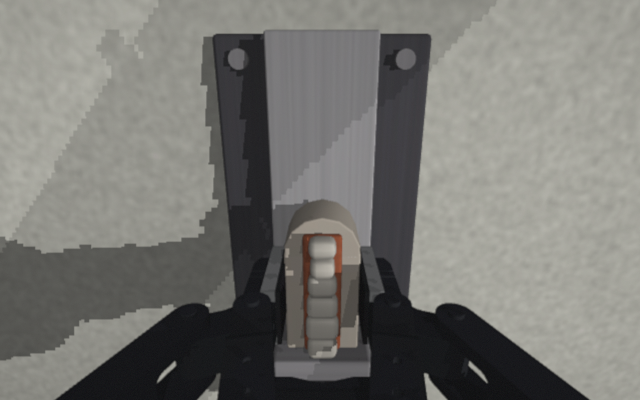

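The cast sits flat with teeth up, square and centred on the stop plate: both are centred at about column 322, and so is the table. The push is steady at about 7 N and the side force is near zero, so I'm handing in.

```bash
python3 -c "
from rig import *
print(close_job())"
```

```text
the job is handed in; nothing more can be done
None
```

The job is handed in: the cast is flat on the jig table with its teeth up, square and central against the stop, gripped at 40 N and pushing steadily at about 7 N, with the stop roughly half way in (about 11–12 mm, estimated from the force and arm position).

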